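# Find the balance point of a lamp boom on an edge

### The arm

A 6-joint arm with a two-finger parallel gripper is mounted at the origin on the work surface. World frame = base frame: x ahead of the robot, y to its left, z up, the work surface at z = 0. Lengths are in m, angles in rad, forces in N, time in s.
With the tool pointing down it reaches from about 0.325 to 0.9 m from the base axis. Payload 3.5 kg.
Tool frame: the origin (TCP) lies on the centre line of the jaws, within the pads' length; the fingertips stand 22 mm ahead of it and the grasp point (between the pads) lies 3 mm ahead of it; z points along the fingers, y is the line along which they close (so a half turn about z gives the same grasp; the last joint's range is limited). The gripper opens to 85 mm and grips with 20 to 120 N. Pads are 22 mm wide; open, the fingers measure 114 mm over their backs; the gripper's body (76 mm by 85 mm) begins 54 mm behind the grasp point. The pads swing forward as they close: fully open they stand 13 mm farther back than shut.
Start: joints at [1.109, 0.276, -0.026, 1.268, 0, 1.467], TCP at [0.219, 0.585, 0.253] pointing down, gripper open.
Joint ranges: [-3.12, 3.12], [-0.85, 1.88], [-1.08, 1.24], [-1.95, 2.15], [-1.57, 1.53], [-3.14, 3.14]. Speed limits (rad/s): [2.57, 2.57, 3.14, 3.14, 3.14, 3.14].

### API

Orientations are given as a unit quaternion [x, y, z, w].
In Python, from plant import robot gives the robot as it stands.
- The arm moves only by the tool carry_out, never from a script. Its argument "steps" is a list of rows, each an object with "xyz": the shift along the tool's x, y, z in cm, a list of three; "angular": the turn, a rotation vector about the tool's x, y, z in rad, a list of three; "gripper": the closure, from -1 (fully open) to 1 (shut), so that 0 is half open. In form: [{"xyz": [x, y, z], "angular": [ax, ay, az], "gripper": gripper}, ...]. A call has 1 to 12 rows; each row is the pose to reach, as a shift and turn from the pose commanded when the call began, along the tool's axes at that moment; what a row does not reach only later rows make up. A row lasts 1/8 s, in which the tool goes at most 62.5 mm and 10.7 degrees, less where a joint would pass 70% of its speed; a pose out of reach is approached as far as the arm can. A call with a gripper value outside its range is refused whole. The fingers move at their own pace and stop on an object; "force" is the grip in N (left out, the last holds). Time passes only in rows, so rows that repeat a pose let the fingers close. It gives the time, the measured TCP pose, the force, the opening and the grip force at its end, in the units of the state.
- robot.sense(): the state, without advancing time (a new reading comes with each control period).
- robot.snapshot(name): name is "scene" or "side" or "wrist"; returns a dict with "image" (480x640x3 uint8, red, green, blue), "fx", "fy", "cx", "cy" (pixels), "rvec" (rotation vector, rad) and "tvec" (3), from world to camera coordinates, as OpenCV has them. Camera axes: x right, y down, z forward; pixel columns grow to the right and rows downward; lengths in m; the calibration is good to about 2 mm. A picture is of the moment at which its call begins. There is no depth.
- robot.hand_in(): hands the job in; it is judged then, once.
The state is a dict: "clock": time; "joints": joint angles; "joint_vel": joint speeds; "tau": joint torques, N m; "ee_pos": TCP position; "ee_rot": TCP orientation; "contact_force": force on the tool from outside, world axes, zero at the start; "torque": the same for the moment, N m; "grip_width": finger opening in m; "grip_force": force on a finger pad.
Only numpy, scipy, OpenCV 4.12 (cv2) and the standard library are available. Lean on these libraries where they do the work, as an engineer would, in place of code of your own. Each camera call takes 0.05 s, during which the arm holds its last target. There are 200 camera calls.

### The job

A lamp boom is being repaired and its pivot has to go where it balances. Pick up the boom and, still holding it, rest it gently and squarely across the top edge of the balancing stand, first with the middle of its bar on the edge; then slide it along on the edge, feeling for the spot where it balances, and let go there so that it stays level on the edge by itself. Do not press hard on the stand, do not let the boom tip so that an end drops onto the table, and leave the other things where they are.

Things in the scene. Friction and masses are not known exactly. Their poses are not given: they have to be found in the camera images.
- boom: lamp boom, one rigid loose piece on the table: aluminium bar along its x axis (290 long, 14 wide, 20 mm tall) between a lamp head and a steel drum. Origin under the bar's middle, level with the undersides of head and drum (height 0 on the table); the bar's underside is 8, its top 28 mm above the origin; z up. Grip the bar anywhere from x = -115 to +115 mm
- boom_head_under (a point): centre of the underside of the boom's lamp head, a white cone 68 mm across and 42 mm tall with a 10 mm black stub on top, at x = +155 mm on the boom. Head and drum are of unknown weight, different each time
- boom_drum_under (a point): centre of the underside of the boom's dark steel drum, 44 mm across and 38 mm tall with a 6 mm stub, at x = -155 mm on the boom
- boom_middle (a point): middle of the bar's underside. The whole boom weighs 0.45 to 0.75 kg; its balance point lies 15 to 90 mm from here towards the lamp head, different each time, and cannot be seen. On the edge a careless release leaves it rocking for seconds. It stays level by itself only while its balance point is over the flat top of the stand's edge
- stand: balancing stand, immovable: plywood foot 80 x 100 x 10 mm with an upright steel blade 90 mm long, 10 mm thick, its flat top edge 60 mm above the table (below 26 mm it is 22 mm thick). Origin under the foot's centre. The edge runs along the stand's y axis: a boom squarely across it points along the stand's x axis, either way round
- stand_edge (a point): the middle of the flat top edge of the stand's blade, 60 mm above the table; same axes as the stand
- table: the wooden table, top at height 0
- screwdriver: bystander: a screwdriver with red handle, 150 mm long, lying
- marker: bystander: a white pen with black cap, 115 mm long, 19 mm thick, lying
- cup: bystander: a paper cup, 78 mm across, 95 mm tall
- meter: bystander: a green multimeter 150 x 85 x 52 mm
- parts_tray: bystander: a black divided tray 160 x 110 x 25 mm
- cover: bystander: a white plastic disc, 90 mm across, 12 mm thick
- notepad: bystander: a notepad 148 x 105 x 10 mm
Mind the look-alikes: they are no part of the job. What is shaped like the stand but red or yellow is not meant.

How it is judged:
By the outcome, as a careful person would: the job done as asked, in the order asked, and still so for the second after the job is handed in, with the robot touching nothing.
It also fails if it takes over 70 s, if anything falls off the work surface, if the arm or the gripper's body presses on something with over 40 N, if the wrist force passes 120 N, or if a joint passes its speed limit or range.

## Working session

There is one attempt and no reset: what is moved stays moved. The work goes in short steps, Python scripts to look and compute and a tool call to move; the robot and the scene stay as the last step left them, time stands still between calls to the robot, and variables do not carry over. Pictures are saved under pics/ and viewed, at most 10 in all, crops included, and the job is handed in when it is done.

Besides the shell and the picture viewer there is one more tool, called by a JSON object that holds its "name" and its "arguments". carry_out: Moves the arm, as the interface text tells. Its arguments: {"type":"object","properties":{"steps":{"type":"array"},"force":{"type":"number"}},"required":["steps"]}

```bash
mkdir -p pics; ls
python3 - <<'E'
from plant import robot
import cv2
for n in("scene","side"):
    s=robot.snapshot(n); cv2.imwrite(f"pics/{n}0.png",s["image"][:,:,::-1])
    print(n,s["fx"],s["cx"],s["cy"],s["rvec"],s["tvec"])
print(robot.sense())
E
```

```text
pics
scene 613.7605360942723 323.1206575883688 250.7380955338118 [ 1.73883909  1.66496309 -0.75278158] [ 1.03010688e-03 -3.10298062e-01  1.94259820e+00]
side 436.4959006708027 312.8333713331758 237.97731894639145 [ 2.42699346 -0.31024945  0.11647062] [-0.5236684   0.14097954  1.07484682]
{'clock': 0.1, 'joints': array([ 1.10858832e+00,  2.77081863e-01, -2.77078341e-02,  1.26798411e+00,
       -4.46360023e-06,  1.46739794e+00]), 'joint_vel': array([-0.00076825, -0.00126968,  0.00264117, -0.00124041, -0.00046293,
       -0.00086252]), 'tau': array([ 1.58070948e-04, -4.46708393e+01,  2.96128231e+01,  8.45853385e-03,
       -1.20956061e-04,  2.28651572e-06]), 'ee_pos': array([0.21919904, 0.58462072, 0.25227289]), 'ee_rot': array([ 1.78443879e-01,  9.83949595e-01, -9.50088893e-04, -2.73763895e-04]), 'contact_force': array([-0.46240253, -1.06100902, -0.99852262]), 'torque': array([-0.01208106, -0.01490412,  0.02199671]), 'grip_force': 0.0, 'grip_width': 0.08552104486385473}
```

View pics/scene0.png

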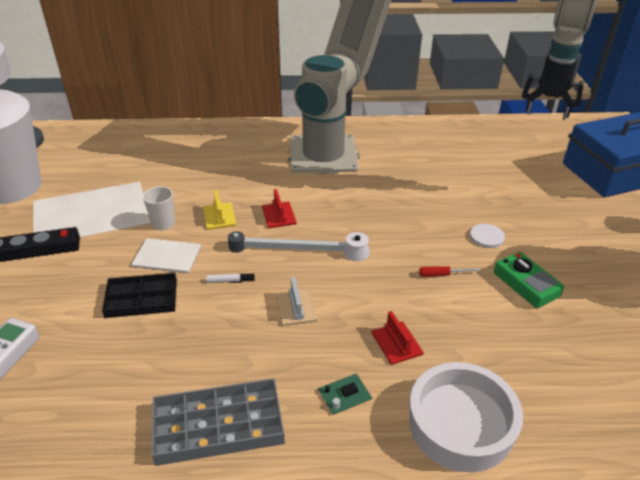

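View pics/side0.png

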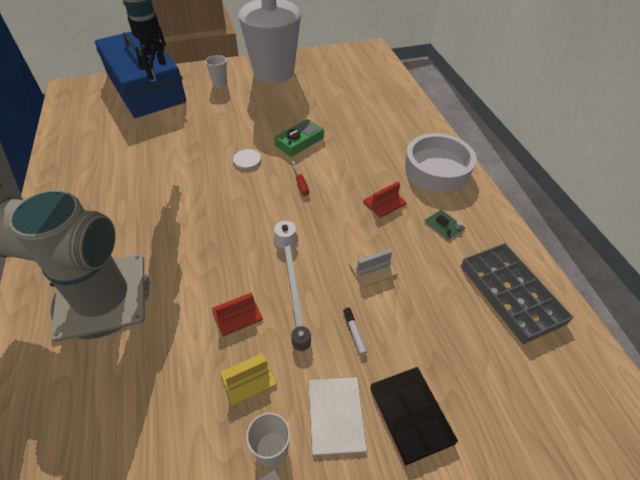

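Scene view: the boom runs from the drum (236,241) to the lamp head (357,244). Three other shapes resemble the stand: yellow (218,212), red (280,212) and red (397,338). The plywood-and-steel one at (296,302) fits the description; in the side view it is at (374,265). I'll confirm with an enlarged crop.

Run:
```python
import cv2,numpy as np
a=cv2.imread("pics/scene0.png")[225:330,220:380]; b=cv2.imread("pics/side0.png")[215:355,260:420]
a=cv2.resize(a,None,fx=5,fy=5,interpolation=2); b=cv2.resize(b,None,fx=4,fy=4,interpolation=2)
cv2.imwrite("pics/c1.png",a);cv2.imwrite("pics/c2.png",b)
```

```text
(no output)
```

View pics/c1.png

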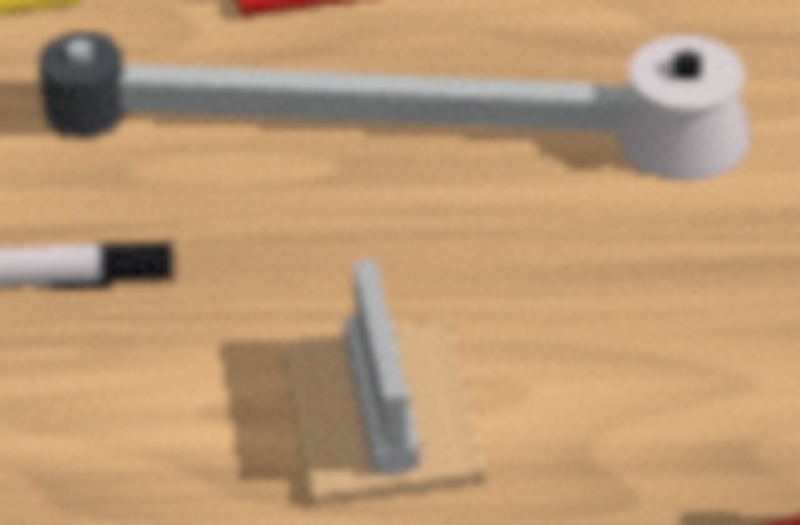

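View pics/c2.png

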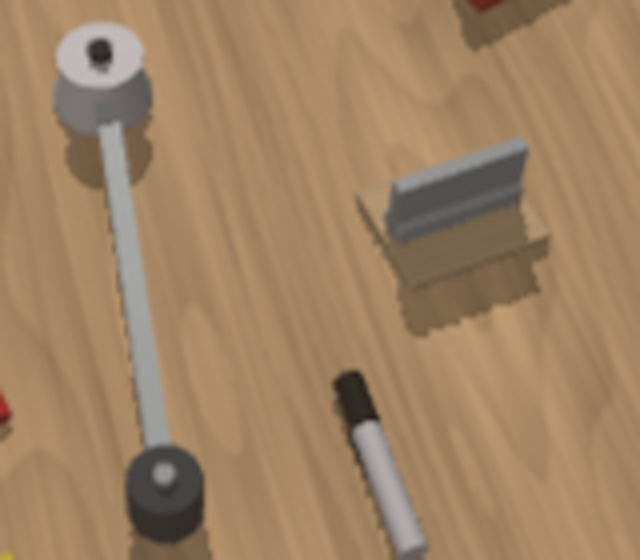

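The crop confirms the plywood foot with a bare steel blade. In scene crop px, the top edge runs (366,262)-(397,392), the head stub is at (686,66) and the drum stub at (80,48). In side crop px, the edge runs (397,187)-(524,144), with the stubs at (100,51) and (163,474).

```bash
cat > h.py <<'E'
import numpy as np,cv2
from plant import robot
from scipy.spatial.transform import Rotation as R
def ray(s,u,v,z):
    M=R.from_rotvec(s["rvec"]).as_matrix(); c=-M.T@s["tvec"]
    d=M.T@np.array([(u-s["cx"])/s["fx"],(v-s["cy"])/s["fy"],1]); return c+d*(z-c[2])/d[2]
E
python3 - <<'E'
from h import *
sc=robot.snapshot("scene"); sd=robot.snapshot("side")
A=dict(head=((686,66),(100,51),.047),drum=((80,48),(163,474),.041),e1=((366,262),(397,187),.06),e2=((397,392),(524,144),.06))
P={}
for k,(a,b,z) in A.items():
    p=ray(sc,220+(a[0]-2)/5,225+(a[1]-2)/5,z); q=ray(sd,260+(b[0]-1.5)/4,215+(b[1]-1.5)/4,z)
    P[k]=(p+q)/2; print(k,p.round(4),q.round(4))
for a,b in(("drum","head"),("e1","e2")):
    d=(P[b]-P[a])[:2]; print(a,b,np.linalg.norm(d),np.degrees(np.arctan2(d[1],d[0])),(P[a]+P[b])[:2]/2)
s=robot.sense(); print(R.from_quat(s["ee_rot"]).as_matrix().round(3))
E
```

```text
head [0.4824 0.0605 0.047 ] [0.4803 0.0631 0.047 ]
drum [ 0.4496 -0.2465  0.041 ] [ 0.4487 -0.2451  0.041 ]
e1 [ 0.6347 -0.1022  0.06  ] [ 0.6309 -0.1023  0.06  ]
e2 [ 0.719  -0.0894  0.06  ] [ 0.7184 -0.0903  0.06  ]
drum head 0.30923271548363773 84.03037053757494 [ 0.46522981 -0.09198906]
e1 e2 0.086822851557555 8.214934581365773 [ 0.67572834 -0.0960765 ]
[[-0.936  0.351 -0.001]
 [ 0.351  0.936 -0.001]
 [ 0.    -0.001 -1.   ]]
```

{"name": "carry_out", "arguments": {"steps": [{"xyz": [-22.7,-24.7,4],"angular": [0,0,0.65],"gripper": -1},{"xyz": [-22.7,-24.7,4],"angular": [0,0,0.65],"gripper": -1},{"xyz": [-22.7,-24.7,4],"angular": [0,0,0.65],"gripper": -1},{"xyz": [-22.7,-24.7,4],"angular": [0,0,0.65],"gripper": -1},{"xyz": [-45.4,-49.4,5.2],"angular": [0,0,1.316],"gripper": -1},{"xyz": [-45.4,-49.4,5.2],"angular": [0,0,1.316],"gripper": -1},{"xyz": [-45.4,-49.4,5.2],"angular": [0,0,1.316],"gripper": -1},{"xyz": [-45.4,-49.4,5.2],"angular": [0,0,1.316],"gripper": -1},{"xyz": [-45.4,-49.4,5.2],"angular": [0,0,1.316],"gripper": -1},{"xyz": [-45.4,-49.4,5.2],"angular": [0,0,1.316],"gripper": -1},{"xyz": [-45.4,-49.4,5.2],"angular": [0,0,1.316],"gripper": -1},{"xyz": [-45.4,-49.4,5.2],"angular": [0,0,1.316],"gripper": -1}]}}

```text
clock: 1.7
ee_pos: [0.4723, -0.0396, 0.2012]
ee_rot: [0.745, 0.668, 0.0, 0.0]
contact_force: [-0.4, -0.0, -0.3]
grip_width: 0.0854
grip_force: 0.0
```

```bash
cat >> h.py <<'E'
def st():
    s=robot.sense(); Rm=R.from_quat(s["ee_rot"]).as_matrix()
    print("t",s["clock"],"pos",s["ee_pos"].round(4),"yaw_y",np.degrees(np.arctan2(Rm[1,1],Rm[0,1])).round(2),"z",Rm[:,2].round(4),
     "F",s["contact_force"].round(2),"T",s["torque"].round(3),"w",s["grip_width"].round(4),"g",round(float(s["grip_force"]),1),"j6",s["joints"][5].round(2)); return s,Rm
E
python3 - <<'E'
from h import *
st(); w=robot.snapshot("wrist"); cv2.imwrite("pics/w1.png",w["image"][:,:,::-1])
E
```

```text
Traceback (most recent call last):
  File "h.py", line 10, in st
    "F",s["contact_force"].round(2),"T",s["torque"].round(3),"w",s["grip_width"].round(4),"g",round(float(s["grip_force"]),1),"j6",s["joints"][5].round(2)); return s,Rm
                                                                 ^^^^^^^^^^^^^^^^^^^^^
AttributeError: 'float' object has no attribute 'round'
```

```bash
sed -i 's/s\["grip_width"\].round(4)/round(float(s["grip_width"]),4)/' h.py
python3 - <<'E'
from h import *
st(); w=robot.snapshot("wrist"); cv2.imwrite("pics/w1.png",w["image"][:,:,::-1])
E
```

```text
t 1.7 pos [ 0.4723 -0.0396  0.2012] yaw_y -6.25 z [ 6.e-04 -5.e-04 -1.e+00] F [-0.4  -0.05 -0.25] T [-0.019  0.038  0.003] w 0.0854 g 0.0 j6 1.46
```

View pics/w1.png

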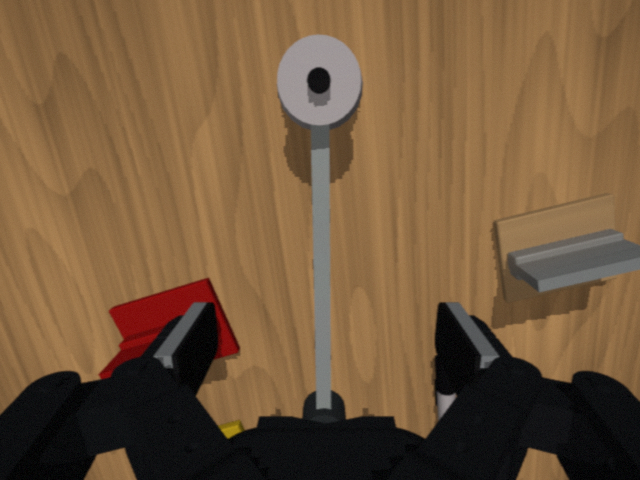

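The wrist view shows the boom from the head stub (318,76) down the bar, (320,150) to (323,390), centred between the fingers. The plywood stand is at the right (575,255).

Run:
```python
from h import *
w=robot.snapshot("wrist")
a=ray(w,320,150,.028);b=ray(w,323,390,.028);h=ray(w,318.5,76,.052)
d=(a-b)[:2];u=d/np.linalg.norm(d);print(a,b,h,np.degrees(np.arctan2(d[1],d[0])))
p=h[:2]-.1*u; print("x55",p)
for u_,v_ in((513,268),(538,282),(630,240)):print(ray(w,u_,v_,.06))
```

```text
[0.47269089 0.01796056 0.028     ] [ 0.45080279 -0.20078566  0.028     ] [0.47764699 0.06741623 0.052     ] 84.28591117853092
x55 [ 0.46769055 -0.03208688]
[ 0.60782653 -0.08157724  0.06      ]
[ 0.62713911 -0.09513712  0.06      ]
[ 0.692362   -0.06857681  0.06      ]
```

{"name": "carry_out", "arguments": {"steps": [{"xyz": [0,-0.3,5],"angular": [0,0,0],"gripper": -1},{"xyz": [0,-0.3,10],"angular": [0,0,0],"gripper": -1},{"xyz": [0,-0.3,14],"angular": [0,0,0],"gripper": -0.5},{"xyz": [0,-0.3,16],"angular": [0,0,0],"gripper": -0.3},{"xyz": [0,-0.3,17.5],"angular": [0,0,0],"gripper": 0},{"xyz": [0,-0.3,17.5],"angular": [0,0,0],"gripper": 0.5},{"xyz": [0,-0.3,17.5],"angular": [0,0,0],"gripper": 1},{"xyz": [0,-0.3,17.5],"angular": [0,0,0],"gripper": 1},{"xyz": [0,-0.3,17.5],"angular": [0,0,0],"gripper": 1},{"xyz": [0,-0.3,17.5],"angular": [0,0,0],"gripper": 1},{"xyz": [0,-0.3,17.5],"angular": [0,0,0],"gripper": 1},{"xyz": [0,-0.3,17.5],"angular": [0,0,0],"gripper": 1}], "force": 60}}

```text
clock: 3.3
ee_pos: [0.4687, -0.0362, 0.027]
ee_rot: [0.743, 0.669, 0.001, 0.0]
contact_force: [-1.4, 3.8, 6.0]
grip_width: 0.0128
grip_force: 61.4
```

```bash
python3 -c "
from h import *
st()"
```

```text
t 3.3 pos [ 0.4687 -0.0362  0.027 ] yaw_y -5.95 z [ 1.2e-03  8.0e-04 -1.0e+00] F [-1.4   3.78  6.03] T [ 0.659  0.279 -0.034] w 0.0128 g 61.4 j6 1.46
```

{"name": "carry_out", "arguments": {"steps": [{"xyz": [0,0,-0.5],"angular": [0,0,0],"gripper": 1},{"xyz": [0,0,-1.2],"angular": [0,0,0],"gripper": 1},{"xyz": [0,0,-2],"angular": [0,0,0],"gripper": 1},{"xyz": [0,0,-2],"angular": [0,0,0],"gripper": 1},{"xyz": [0,0,-2],"angular": [0,0,0],"gripper": 1},{"xyz": [0,0,-2],"angular": [0,0,0],"gripper": 1},{"xyz": [0,0,-2],"angular": [0,0,0],"gripper": 1},{"xyz": [0,0,-2],"angular": [0,0,0],"gripper": 1}]}}

```text
clock: 4.3
ee_pos: [0.468, -0.0364, 0.0462]
ee_rot: [0.743, 0.669, -0.0, -0.0]
contact_force: [0.1, 0.2, -4.9]
grip_width: 0.0127
grip_force: 59.8
```

Run:
```python
from h import *
for i in range(2): st(); w=robot.snapshot("side"); sc=robot.snapshot("scene")
a=cv2.resize(w["image"][190:360,250:390,::-1],None,fx=3.5,fy=3.5,interpolation=2)
b=cv2.resize(sc["image"][210:270,215:385,::-1],None,fx=4.4,fy=4.4,interpolation=2)
cv2.imwrite("pics/l1.png",b)
```

```text
t 4.3 pos [ 0.468  -0.0364  0.0462] yaw_y -5.96 z [-3.e-04  0.e+00 -1.e+00] F [ 0.09  0.15 -4.85] T [-0.105  0.042 -0.013] w 0.0127 g 59.8 j6 1.46
t 4.4 pos [ 0.4681 -0.0365  0.0463] yaw_y -5.96 z [-1.e-04 -0.e+00 -1.e+00] F [-0.2  -0.28 -5.41] T [-0.007 -0.013 -0.024] w 0.0129 g 59.8 j6 1.46
```

View pics/l1.png

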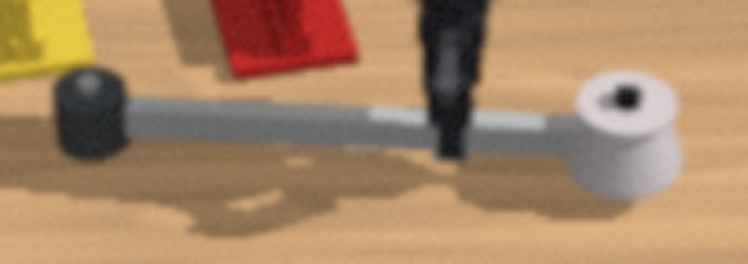

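The boom is lifted and roughly level: drum stub at crop px (90,85), fingers at (452,150), head stub at (627,97). I'll average the noisy wrench.

```bash
cat >> h.py <<'E'
def avg(n=10):
    F=[];T=[]
    for i in range(n):
        robot.snapshot("wrist"); s=robot.sense(); F.append(s["contact_force"]);T.append(s["torque"])
    F=np.array(F);T=np.array(T); print("F",F.mean(0).round(2),F.std(0).round(2),"T",T.mean(0).round(4),T.std(0).round(3)); return F.mean(0),T.mean(0)
E
python3 - <<'E'
from h import *
F,T=avg(14); s,Rm=st()
sc=robot.snapshot("scene"); h=ray(sc,215+627/4.4,210+97/4.4,.067); d=ray(sc,215+90/4.4,210+85/4.4,.061)
u=(h-d)[:2]; L=np.linalg.norm(u);u/=L; m=(h+d)[:2]/2; 
print("L",L,"ang",np.degrees(np.arctan2(u[1],u[0])),"grip x",(s["ee_pos"][:2]-m)@u, "lateral",np.cross(u,s["ee_pos"][:2]-m))
c=-(T[0]*u[1]-T[1]*u[0])/abs(F[2]); print("com from tcp",c)
E
```

```text
F [-0.09 -0.   -5.19] [0.49 0.47 0.54] T [-0.0176 -0.0014 -0.0002] [0.027 0.03  0.022]
t 5.2 pos [ 0.4681 -0.0365  0.0463] yaw_y -5.96 z [-0.  0. -1.] F [-0.28 -0.06 -4.87] T [ 0.     0.034 -0.009] w 0.0129 g 59.8 j6 1.46
L 0.30747016051582093 ang 84.53260238026719 grip x 0.05499632445009133 lateral 0.006531039934554875
com from tcp 0.003353861497674867<stdin>:5: DeprecationWarning: Arrays of 2-dimensional vectors are deprecated. Use arrays of 3-dimensional vectors instead. (deprecated in NumPy 2.0)
```

{"name": "carry_out", "arguments": {"steps": [{"xyz": [0,0,1],"angular": [0,0,0],"gripper": 1},{"xyz": [0,0,1.7],"angular": [0,0,0],"gripper": 1},{"xyz": [0,0,2],"angular": [0,0,0],"gripper": 1},{"xyz": [0,0,2],"angular": [0,0,0],"gripper": 1},{"xyz": [0,0,1.9],"angular": [0,0,0],"gripper": 0.3},{"xyz": [0,0,1.9],"angular": [0,0,0],"gripper": 0.3},{"xyz": [0,0,1.9],"angular": [0,0,0],"gripper": 0.3},{"xyz": [1.7,0,1.9],"angular": [0,0,0],"gripper": 0.3},{"xyz": [3.5,0,1.9],"angular": [0,0,0],"gripper": 0.3},{"xyz": [3.5,0,1.9],"angular": [0,0,0],"gripper": 0.3},{"xyz": [3.5,0,1.9],"angular": [0,0,0],"gripper": 0.3}]}}

```text
clock: 6.62
ee_pos: [0.4717, -0.0013, 0.0273]
ee_rot: [0.743, 0.67, -0.0, 0.0]
contact_force: [0.4, 1.1, -1.5]
grip_width: 0.0302
grip_force: 0.0
```

```bash
python3 -c "
from h import *
st();avg(8)"
```

```text
t 6.625 pos [ 0.4717 -0.0013  0.0273] yaw_y -5.92 z [-1.e-04 -2.e-04 -1.e+00] F [ 0.37  1.08 -1.53] T [ 0.001 -0.018 -0.003] w 0.0302 g 0.0 j6 1.53
F [0.28 0.05 0.11] [0.49 0.32 0.44] T [ 0.0242  0.0037 -0.0006] [0.018 0.023 0.027]
```

{"name": "carry_out", "arguments": {"steps": [{"xyz": [0,0,0],"angular": [0,0,0],"gripper": 0.7},{"xyz": [0,0,0],"angular": [0,0,0],"gripper": 1},{"xyz": [0,0,0],"angular": [0,0,0],"gripper": 1},{"xyz": [0,0,0],"angular": [0,0,0],"gripper": 1},{"xyz": [0,0,0],"angular": [0,0,0],"gripper": 1},{"xyz": [0,0,0],"angular": [0,0,0],"gripper": 1},{"xyz": [0,0,-1],"angular": [0,0,0],"gripper": 1},{"xyz": [0,0,-3],"angular": [0,0,0],"gripper": 1},{"xyz": [0,0,-6],"angular": [0,0,0],"gripper": 1},{"xyz": [0,0,-9],"angular": [0,0,0],"gripper": 1},{"xyz": [0,0,-10],"angular": [0,0,0],"gripper": 1},{"xyz": [0,0,-10],"angular": [0,0,0],"gripper": 1}], "force": 90}}

```text
clock: 8.52
ee_pos: [0.4718, -0.0016, 0.1273]
ee_rot: [0.743, 0.669, 0.0, 0.0]
contact_force: [-0.1, -0.3, -5.9]
grip_width: 0.0121
grip_force: 88.2
```

Run:
```python
from h import *
avg(10); s,Rm=st()
sc=robot.snapshot("scene"); w=robot.snapshot("side")
a=cv2.resize(w["image"][140:340,230:390,::-1],(480,600),interpolation=2)
b=cv2.resize(sc["image"][170:300,215:385,::-1],None,fx=4.4,fy=4.4,interpolation=2)
cv2.imwrite("pics/l2.png",b)
```

```text
F [ 0.03  0.02 -5.55] [0.66 0.43 0.37] T [ 0.1737 -0.0096 -0.0078] [0.03  0.03  0.029]
t 9.025 pos [ 0.4715 -0.0016  0.1269] yaw_y -5.96 z [-8.e-04  1.e-04 -1.e+00] F [ 0.44  0.01 -5.01] T [ 0.144 -0.016  0.026] w 0.0123 g 88.2 j6 1.53
```

View pics/l2.png

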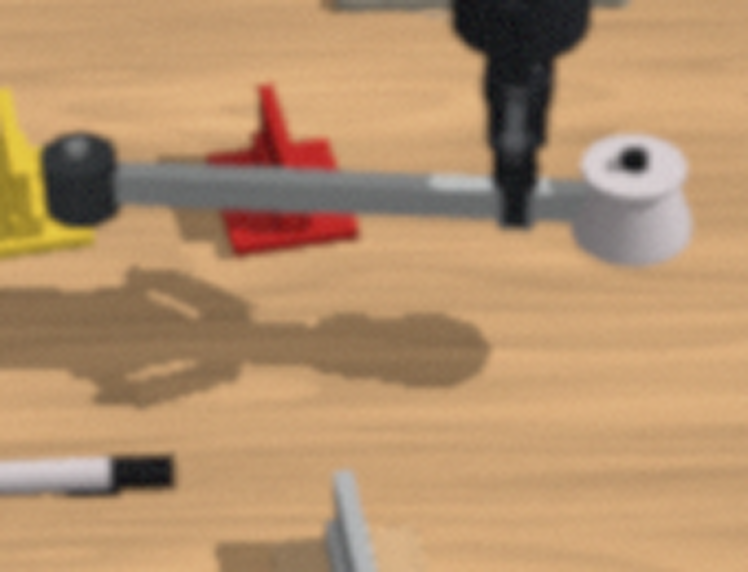

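The boom is held at about x=+90: drum stub at crop px (80,148), finger (515,190), head stub (634,158). I'll check tilt and work out the approach.

Run:
```python
from h import *
sc=robot.snapshot("scene"); s,Rm=st()
u=Rm[:2,0]/np.linalg.norm(Rm[:2,0]); z0=s["ee_pos"][2]-.0273
for x in(.088,.09):
  P=np.array([[*(s["ee_pos"][:2]+u*(xx-x)),z0+z] for xx,z in((.155,.047),(-.155,.041))])
  q=cv2.projectPoints(P,sc["rvec"],sc["tvec"],np.array([[sc["fx"],0,sc["cx"]],[0,sc["fy"],sc["cy"]],[0,0,1]]),None)[0][:,0]
  print(q, "meas",[215+634/4.4,170+158/4.4],[215+80/4.4,170+148/4.4])
P=P+np.array([0,0,.01]);print(cv2.projectPoints(P,sc["rvec"],sc["tvec"],np.array([[sc["fx"],0,sc["cx"]],[0,sc["fy"],sc["cy"]],[0,0,1]]),None)[0][:,0]-q)
# target: boom dir 98.2, edge mid E
E=np.array([.6757,-.0961]); a=np.radians(98.2); v=np.array([np.cos(a),np.sin(a)]); t=E+.09*v
D=np.array([*(t-s["ee_pos"][:2]),0]); print("target",t,"tool shift cm",(Rm.T@D)*100)
```

```text
t 9.175 pos [ 0.4718 -0.0017  0.1273] yaw_y -5.96 z [-0.  0. -1.] F [ 0.34  0.66 -5.99] T [ 0.098 -0.037  0.002] w 0.012 g 88.2 j6 1.53
[[360.38512788 204.98933037]
 [233.55298556 201.72659101]] meas [359.09090909090907, 205.9090909090909] [233.1818181818182, 203.63636363636363]
[[359.55937783 204.95519048]
 [232.74162685 201.69295097]] meas [359.09090909090907, 205.9090909090909] [233.1818181818182, 203.63636363636363]
[[ 0.20138983 -3.34143849]
 [-0.35398155 -3.3219408 ]]
target [ 0.6628634  -0.00702014] tool shift cm [ 1.45118188e+00  1.90601459e+01 -5.52682503e-04]
```

{"name": "carry_out", "arguments": {"steps": [{"xyz": [0.1,1,0],"angular": [0,0,-0.01],"gripper": 1},{"xyz": [0.3,3.5,0],"angular": [0,0,-0.04],"gripper": 1},{"xyz": [0.5,6.5,0],"angular": [0,0,-0.08],"gripper": 1},{"xyz": [0.8,9.5,0],"angular": [0,0,-0.12],"gripper": 1},{"xyz": [1,12.5,0],"angular": [0,0,-0.16],"gripper": 1},{"xyz": [1.2,15.5,0],"angular": [0,0,-0.2],"gripper": 1},{"xyz": [1.4,18,0],"angular": [0,0,-0.235],"gripper": 1},{"xyz": [1.45,19.1,0],"angular": [0,0,-0.247],"gripper": 1},{"xyz": [1.45,19.1,0],"angular": [0,0,-0.247],"gripper": 1},{"xyz": [1.45,19.1,0],"angular": [0,0,-0.247],"gripper": 1},{"xyz": [1.45,19.1,1.5],"angular": [0,0,-0.247],"gripper": 1},{"xyz": [1.45,19.1,2],"angular": [0,0,-0.247],"gripper": 1}]}}

```text
clock: 10.68
ee_pos: [0.6612, -0.0068, 0.1054]
ee_rot: [0.655, 0.756, -0.001, -0.001]
contact_force: [-0.2, -0.7, -6.6]
grip_width: 0.0123
grip_force: 88.3
```

Run:
```python
from h import *
s,Rm=st()
sc=robot.snapshot("scene"); w=robot.snapshot("side")
a=cv2.resize(w["image"][190:340,300:460,::-1],(480,450),interpolation=2)
b=cv2.resize(sc["image"][230:340,220:380,::-1],None,fx=5,fy=5,interpolation=2)
a=cv2.resize(w["image"][170:350,300:440,::-1],None,fx=3.3,fy=3.3,interpolation=2)
b=cv2.resize(sc["image"][235:335,225:375,::-1],None,fx=5,fy=5,interpolation=2)
cv2.imwrite("pics/s1.png",b);cv2.imwrite("pics/s2.png",a)
```

```text
t 10.675 pos [ 0.6612 -0.0068  0.1054] yaw_y 8.19 z [-3.5e-03  4.0e-04 -1.0e+00] F [-0.2  -0.66 -6.63] T [ 0.177  0.083 -0.006] w 0.0123 g 88.3 j6 1.32
```

View pics/s1.png

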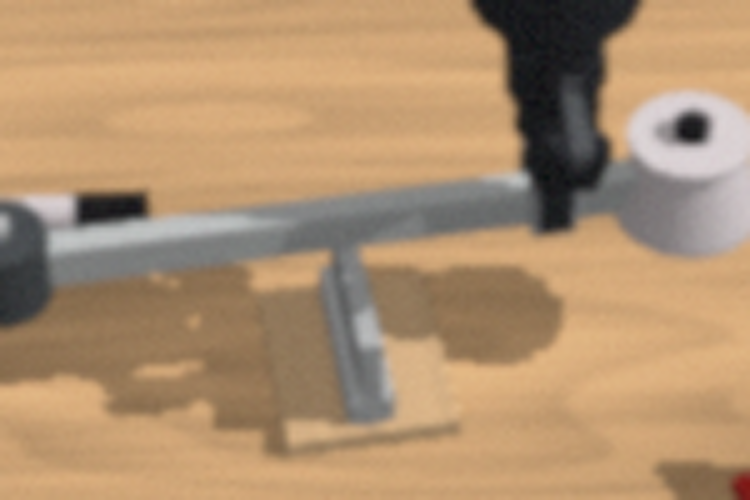

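The scene crop shows the bar squarely above the blade at (345,240), about 26 mm up, with the fingers (555,200) well clear. Lowering.

{"name": "carry_out", "arguments": {"steps": [{"xyz": [0,0,0.5],"angular": [0,0,0],"gripper": 1},{"xyz": [0,0,1],"angular": [0,0,0],"gripper": 1},{"xyz": [0,0,1.5],"angular": [0,0,0],"gripper": 1},{"xyz": [0,0,1.9],"angular": [0,0,0],"gripper": 1},{"xyz": [0,0,2.2],"angular": [0,0,0],"gripper": 1},{"xyz": [0,0,2.2],"angular": [0,0,0],"gripper": 1},{"xyz": [0,0,2.2],"angular": [0,0,0],"gripper": 1}]}}

```text
clock: 11.65
ee_pos: [0.6634, -0.0071, 0.0855]
ee_rot: [0.655, 0.756, 0.0, 0.0]
contact_force: [0.0, -0.4, -5.4]
grip_width: 0.0123
grip_force: 88.3
```

```bash
python3 -c "
from h import *
avg(10);st()"
```

```text
F [-0.08  0.12 -5.53] [0.55 0.31 0.74] T [0.1645 0.03   0.0052] [0.024 0.028 0.022]
t 12.15 pos [ 0.6632 -0.0071  0.0853] yaw_y 8.19 z [ 0. -0. -1.] F [-0.29 -0.39 -4.85] T [ 0.192  0.024 -0.001] w 0.012 g 88.3 j6 1.32
```

{"name": "carry_out", "arguments": {"steps": [{"xyz": [0,0,0.2],"angular": [0,0,0],"gripper": 1},{"xyz": [0,0,0.4],"angular": [0,0,0],"gripper": 1},{"xyz": [0,0,0.5],"angular": [0,0,0],"gripper": 1},{"xyz": [0,0,0.5],"angular": [0,0,0],"gripper": 1}]}}

```text
clock: 12.65
ee_pos: [0.6631, -0.0071, 0.0801]
ee_rot: [0.655, 0.756, -0.0, -0.0]
contact_force: [0.3, 0.4, -4.7]
grip_width: 0.0122
grip_force: 88.4
```

```bash
python3 -c "
from h import *
avg(6);st()"
```

```text
F [ 0.43 -0.08 -5.61] [0.42 0.32 0.38] T [0.1628 0.0371 0.012 ] [0.032 0.04  0.025]
t 12.95 pos [ 0.6633 -0.0071  0.0804] yaw_y 8.19 z [ 1.e-04 -0.e+00 -1.e+00] F [ 0.61  0.39 -5.67] T [ 0.161  0.073 -0.012] w 0.012 g 88.4 j6 1.32
```

Not touching yet; lowering 1 mm at a time.

{"name": "carry_out", "arguments": {"steps": [{"xyz": [0,0,0.05],"angular": [0,0,0],"gripper": 1},{"xyz": [0,0,0.1],"angular": [0,0,0],"gripper": 1},{"xyz": [0,0,0.1],"angular": [0,0,0],"gripper": 1}]}}

```text
clock: 13.32
ee_pos: [0.6634, -0.007, 0.0796]
ee_rot: [0.655, 0.756, 0.0, 0.0]
contact_force: [-0.6, 0.8, -3.5]
grip_width: 0.0125
grip_force: 88.6
```

```bash
python3 -c "
from h import *
avg(6);st()"
```

```text
F [-0.77  1.04 -3.  ] [0.39 0.36 0.65] T [ 0.1195  0.093  -0.0471] [0.038 0.038 0.035]
t 13.625 pos [ 0.6633 -0.007   0.0795] yaw_y 8.2 z [ 3.e-04 -0.e+00 -1.e+00] F [-0.54  1.3  -3.31] T [ 0.106  0.126 -0.054] w 0.012 g 88.6 j6 1.32
```

{"name": "carry_out", "arguments": {"steps": [{"xyz": [0,0,0.05],"angular": [0,0,0],"gripper": 1},{"xyz": [0,0,0.05],"angular": [0,0,0],"gripper": 1},{"xyz": [0,0,0.05],"angular": [0,0,0],"gripper": 1}]}}

```text
clock: 14.0
ee_pos: [0.6634, -0.007, 0.0791]
ee_rot: [0.655, 0.756, 0.0, 0.0]
contact_force: [-1.4, 1.4, -0.5]
grip_width: 0.0122
grip_force: 89.0
```

```bash
python3 -c "
from h import *
avg(12);st()"
```

```text
F [-1.04  1.91  0.38] [0.4  0.73 0.38] T [ 0.1024  0.2148 -0.073 ] [0.041 0.025 0.024]
t 14.6 pos [ 0.6634 -0.007   0.079 ] yaw_y 8.2 z [ 4.e-04  1.e-04 -1.e+00] F [-1.18  1.36  0.65] T [ 0.21   0.202 -0.045] w 0.0123 g 89.1 j6 1.32
```

The wrench doesn't match a contact only at the blade, so I'll look.

Run:
```python
from h import *
sc=robot.snapshot("scene"); w=robot.snapshot("side")
b=cv2.resize(sc["image"][235:335,225:385,::-1],(480,300),interpolation=2)
b=cv2.resize(sc["image"][235:335,225:375,::-1],(450,300),interpolation=2)
a=cv2.resize(w["image"][190:340,300:475,::-1],(350,300),interpolation=2)
c=np.hstack([b,a]); 
wr=cv2.resize(robot.snapshot("wrist")["image"][:,:,::-1],(400,300))
W=cv2.resize(w["image"][170:350,310:460,::-1],(400,480)); S=cv2.resize(sc["image"][240:330,230:380,::-1],(400,240)); 
left=np.vstack([S,wr,np.zeros((60,400,3),np.uint8)]); right=np.vstack([W,np.zeros((120,400,3),np.uint8)])
cv2.imwrite("pics/m1.png",np.hstack([left,right]))
```

```text
(no output)
```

View pics/m1.png

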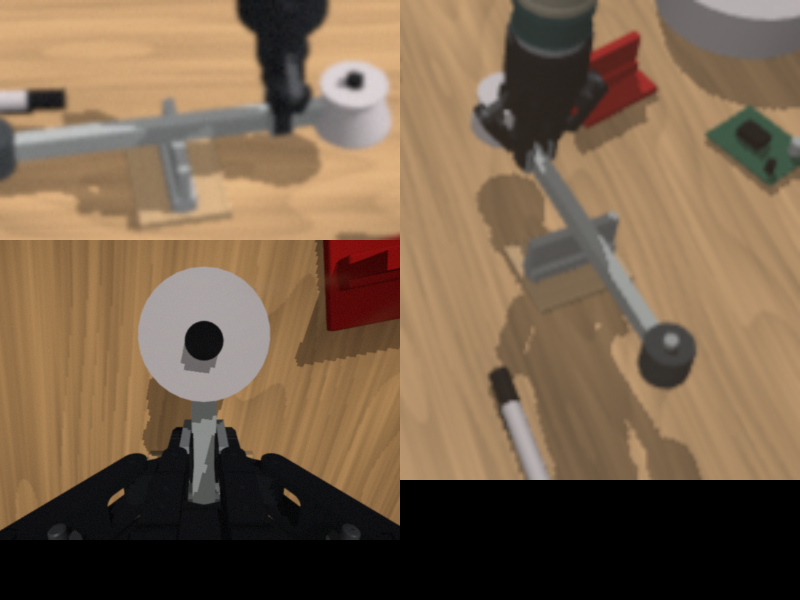

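The view shows the bar resting across the blade only: crossing at (170,135) in the scene tile and (590,240) in the side tile, with nothing else touched. The moments fit a blade contact if the moment reference sits about 0.22 m above the TCP. Now I'll slide along the edge towards the estimated spot (about x=+59).

{"name": "carry_out", "arguments": {"steps": [{"xyz": [-0.2,0,0],"angular": [0,0,0],"gripper": 1},{"xyz": [-0.7,0,0],"angular": [0,0,0],"gripper": 1},{"xyz": [-1.3,0,0],"angular": [0,0,0],"gripper": 1},{"xyz": [-1.9,0,0],"angular": [0,0,0],"gripper": 1},{"xyz": [-2.5,0,0],"angular": [0,0,0],"gripper": 1},{"xyz": [-3,0,0],"angular": [0,0,0],"gripper": 1},{"xyz": [-3,0,0],"angular": [0,0,0],"gripper": 1},{"xyz": [-3,0,0],"angular": [0,0,0],"gripper": 1}]}}

```text
clock: 15.75
ee_pos: [0.6682, -0.0366, 0.0793]
ee_rot: [0.655, 0.756, 0.001, 0.001]
contact_force: [1.7, 4.9, 2.2]
grip_width: 0.0118
grip_force: 89.5
```

```bash
python3 -c "
from h import *
avg(6);st()"
```

```text
F [0.93 3.74 2.49] [0.52 0.53 0.4 ] T [ 0.5935 -0.1852  0.051 ] [0.038 0.068 0.026]
t 16.05 pos [ 0.6682 -0.0366  0.0792] yaw_y 8.22 z [ 1.5e-03  2.0e-04 -1.0e+00] F [1.07 4.06 2.79] T [ 0.64  -0.285  0.052] w 0.0124 g 89.6 j6 1.28
```

{"name": "carry_out", "arguments": {"steps": [{"xyz": [-0.2,0,-0.02],"angular": [0,0,0],"gripper": 1},{"xyz": [-0.6,0,-0.02],"angular": [0,0,0],"gripper": 1},{"xyz": [-1.2,0,-0.02],"angular": [0,0,0],"gripper": 1},{"xyz": [-1.8,0,-0.03],"angular": [0,0,0],"gripper": 1},{"xyz": [-2.4,0,-0.03],"angular": [0,0,0],"gripper": 1},{"xyz": [-2.8,0,-0.03],"angular": [0,0,0],"gripper": 1},{"xyz": [-3,0,-0.03],"angular": [0,0,0],"gripper": 1},{"xyz": [-3,0,-0.03],"angular": [0,0,0],"gripper": 1},{"xyz": [-3,0,-0.03],"angular": [0,0,0],"gripper": 1}]}}

```text
clock: 17.18
ee_pos: [0.6714, -0.0651, 0.0796]
ee_rot: [0.655, 0.756, 0.001, -0.001]
contact_force: [-1.2, 6.9, 5.3]
grip_width: 0.0124
grip_force: 90.0
```

```bash
python3 -c "
from h import *
avg(12);st()"
```

```text
F [-1.29  6.91  6.07] [0.4  0.31 0.44] T [ 1.2947  0.1744 -0.002 ] [0.026 0.023 0.033]
t 17.775 pos [ 0.6714 -0.0651  0.0796] yaw_y 8.23 z [-4.0e-04  2.8e-03 -1.0e+00] F [-0.95  6.29  5.29] T [ 1.294  0.162 -0.018] w 0.0122 g 90.0 j6 1.23
```

{"name": "carry_out", "arguments": {"steps": [{"xyz": [0,0,-0.02],"angular": [0,0,0],"gripper": 1},{"xyz": [0,0,-0.04],"angular": [0,0,0],"gripper": 1},{"xyz": [0,0,-0.05],"angular": [0,0,0],"gripper": 1},{"xyz": [0,0,-0.05],"angular": [0,0,0],"gripper": 1}]}}

```text
clock: 18.27
ee_pos: [0.6714, -0.0651, 0.0796]
ee_rot: [0.655, 0.756, 0.001, -0.001]
contact_force: [-0.4, 7.2, 5.1]
grip_width: 0.0118
grip_force: 89.9
```

```bash
python3 -c "
from h import *
avg(14);st()"
```

```text
F [0.04 6.39 4.07] [0.54 0.55 0.49] T [1.2938 0.     0.0256] [0.032 0.033 0.034]
t 18.975 pos [ 0.6714 -0.0651  0.0796] yaw_y 8.23 z [-6.e-04  3.e-03 -1.e+00] F [-0.05  7.02  3.83] T [ 1.368 -0.016  0.073] w 0.0121 g 89.9 j6 1.23
```

{"name": "carry_out", "arguments": {"steps": [{"xyz": [0,0,-0.03],"angular": [0,0,0],"gripper": 1},{"xyz": [0,0,-0.06],"angular": [0,0,0],"gripper": 1},{"xyz": [0,0,-0.08],"angular": [0,0,0],"gripper": 1},{"xyz": [0,0,-0.08],"angular": [0,0,0],"gripper": 1}]}}

```text
clock: 19.48
ee_pos: [0.6712, -0.0668, 0.0797]
ee_rot: [0.655, 0.756, -0.001, -0.0]
contact_force: [0.8, 2.1, -1.8]
grip_width: 0.0122
grip_force: 89.1
```

```bash
python3 -c "
from h import *
avg(10);st()"
```

```text
F [ 0.59  0.75 -3.87] [0.47 0.92 1.05] T [ 0.3104 -0.0523  0.0265] [0.111 0.065 0.032]
t 19.975 pos [ 0.6711 -0.0668  0.0798] yaw_y 8.17 z [-1.5e-03 -7.0e-04 -1.0e+00] F [-0.13 -0.29 -4.83] T [0.213 0.052 0.067] w 0.0121 g 88.6 j6 1.23
```

```bash
python3 -c "
from h import *
avg(12);st()"
```

```text
F [-0.02  0.03 -5.49] [0.47 0.45 0.36] T [0.1653 0.0312 0.008 ] [0.022 0.034 0.036]
t 20.575 pos [ 0.6718 -0.0664  0.0804] yaw_y 8.19 z [-0. -0. -1.] F [-0.16  0.68 -5.04] T [ 0.172 -0.009 -0.006] w 0.0123 g 88.6 j6 1.23
```

{"name": "carry_out", "arguments": {"steps": [{"xyz": [0,0,0.03],"angular": [0,0,0],"gripper": 1},{"xyz": [0,0,0.06],"angular": [0,0,0],"gripper": 1},{"xyz": [0,0,0.09],"angular": [0,0,0],"gripper": 1},{"xyz": [0,0,0.09],"angular": [0,0,0],"gripper": 1},{"xyz": [0,0,0.09],"angular": [0,0,0],"gripper": 1}]}}

```text
clock: 21.2
ee_pos: [0.6718, -0.0664, 0.0797]
ee_rot: [0.655, 0.756, 0.0, 0.0]
contact_force: [-0.7, 0.4, -2.9]
grip_width: 0.0123
grip_force: 88.7
```

```bash
python3 -c "
from h import *
avg(12);st()"
```

```text
F [-1.07  0.52 -2.53] [0.52 0.56 0.9 ] T [ 0.1856  0.2366 -0.0354] [0.028 0.049 0.029]
t 21.8 pos [ 0.6718 -0.0664  0.0797] yaw_y 8.19 z [ 1.e-04 -0.e+00 -1.e+00] F [-1.85  0.53 -1.89] T [ 0.155  0.287 -0.06 ] w 0.0124 g 88.8 j6 1.23
```

```bash
cat >> h.py <<'E'
import os
def patches():
    out={}
    for c in("scene","side"): out[c]=cv2.cvtColor(robot.snapshot(c)["image"],cv2.COLOR_RGB2GRAY)
    return out
BX=dict(scene=dict(drum=(205,275,40,40),head=(330,235,50,50)),side=dict(drum=(385,280,60,60),head=(315,190,35,40)))
K=dict(scene=np.array([[613.76,0,323.12],[0,613.76,250.74],[0,0,1]]),side=np.array([[436.5,0,312.83],[0,436.5,237.98],[0,0,1]]))
def stubs(z=.052):
    # predicted stub pixels for current TCP, boom held at x=.09
    s=robot.sense();Rm=R.from_quat(s["ee_rot"]).as_matrix();u=Rm[:2,0]
    return np.array([[*(s["ee_pos"][:2]+u*(xx-.09)),z+zz] for xx,zz in((.155,.047),(-.155,.041))])
def track(ref,cur,px,r=9,m=10):
    for c in ref:
        for n,(x,y) in zip(("head","drum"),px[c]):
            x,y=int(round(x)),int(round(y)); t=ref[c][y-r:y+r+8,x-r:x+r+1]; w=cur[c][y-r-m:y+r+8+m,x-r-m:x+r+1+m]
            q=cv2.matchTemplate(cv2.resize(w,None,fx=5,fy=5,interpolation=2),cv2.resize(t,None,fx=5,fy=5,interpolation=2),cv2.TM_CCOEFF_NORMED)
            _,v,_,l=cv2.minMaxLoc(q); print(c,n,"shift",l[0]/5-m,l[1]/5-m,round(v,3))
E
python3 - <<'E'
from h import *
avg(10);s,Rm=st(); P=stubs(); im=patches(); px={}
for c in im:
    sc=robot.snapshot(c); px[c]=cv2.projectPoints(P,sc["rvec"],sc["tvec"],K[c],None)[0][:,0]
np.savez("ref.npz",**im,**{"p"+c:px[c] for c in px}); print(px)
track(im,patches(),px)
E
```

```text
F [-1.7   0.98 -1.28] [0.51 0.65 0.97] T [ 0.2189  0.3592 -0.0463] [0.032 0.036 0.024]
t 22.3 pos [ 0.6718 -0.0664  0.0797] yaw_y 8.2 z [ 1.e-04  0.e+00 -1.e+00] F [-2.91  0.53  0.2 ] T [ 0.206  0.387 -0.08 ] w 0.012 g 88.9 j6 1.23
{'scene': array([[337.23622024, 271.68155112],
       [197.64651649, 291.065485  ]]), 'side': array([[359.44973603, 218.97016946],
       [425.00151941, 320.19335623]])}
scene head shift 0.0 0.0 0.999
scene drum shift 0.0 0.0 0.998
side head shift 0.0 0.0 1.0
side drum shift 0.0 0.0 0.999
```

The wrist load is near zero, so the edge carries the boom. I'll test by opening the jaws slightly for a quarter second, then checking for tilt.

{"name": "carry_out", "arguments": {"steps": [{"xyz": [0,0,0],"angular": [0,0,0],"gripper": 0.55},{"xyz": [0,0,0],"angular": [0,0,0],"gripper": 0.55}], "force": 20}}

```text
clock: 22.85
ee_pos: [0.6728, -0.0669, 0.0802]
ee_rot: [0.655, 0.756, 0.0, 0.001]
contact_force: [0.6, -1.2, 0.7]
grip_width: 0.0195
grip_force: 0.0
```

```bash
cat > cmp.py <<'E'
from h import *
z=np.load("ref.npz"); ref={c:z[c] for c in("scene","side")}; px={c:z["p"+c] for c in ref}
st(); track(ref,patches(),px)
E
python3 cmp.py
```

```text
t 22.85 pos [ 0.6728 -0.0669  0.0802] yaw_y 8.19 z [ 2.2e-03 -8.0e-04 -1.0e+00] F [ 0.62 -1.24  0.71] T [ 0.016 -0.028 -0.024] w 0.0195 g 0.0 j6 1.23
scene head shift -1.1999999999999993 -1.8000000000000007 0.996
scene drum shift 0.1999999999999993 3.8000000000000007 0.924
side head shift 0.40000000000000036 -0.5999999999999996 0.984
side drum shift -1.4000000000000004 4.199999999999999 0.958
```

It tips toward the drum; regripping at once.

{"name": "carry_out", "arguments": {"steps": [{"xyz": [0,0,0],"angular": [0,0,0],"gripper": 1},{"xyz": [0,0,0],"angular": [0,0,0],"gripper": 1}], "force": 90}}

```text
clock: 23.2
ee_pos: [0.6724, -0.0668, 0.0801]
ee_rot: [0.655, 0.756, 0.0, 0.001]
contact_force: [-0.2, 0.0, 2.5]
grip_width: 0.0121
grip_force: 89.2
```

```bash
python3 cmp.py; python3 -c "
from h import *
avg(6)"
```

```text
t 23.2 pos [ 0.6724 -0.0668  0.0801] yaw_y 8.19 z [ 1.4e-03 -8.0e-04 -1.0e+00] F [-0.23  0.03  2.53] T [-0.27  -0.008  0.027] w 0.0121 g 89.2 j6 1.23
scene head shift -2.2 -3.0 0.986
scene drum shift 0.8000000000000007 8.0 0.875
side head shift 0.5999999999999996 -0.5999999999999996 0.978
side drum shift -2.0 5.800000000000001 0.935
F [ 0.78 -1.14  3.07] [0.21 0.5  0.49] T [-0.3285 -0.1318  0.0107] [0.045 0.04  0.024]
```

```bash
cat > tilt.py <<'E'
from h import *
from scipy.optimize import least_squares
z=np.load("ref.npz"); ref={c:z[c] for c in("scene","side")}; px={c:z["p"+c] for c in ref}
cam={c:robot.snapshot(c) for c in ref}; cur={c:cv2.cvtColor(cam[c]["image"],cv2.COLOR_RGB2GRAY) for c in ref}
u=np.array([-.1426,.9898,0]); B=np.array([.6757,-.0961,.06])
def pts(th,du,dz,dn):
    n=np.array([.9898,.1426,0]); r=R.from_rotvec(n*th)   # th>0: head up
    return np.array([B+r.apply(u*(x-.06)+np.array([0,0,h]))+u*du+n*dn+[0,0,dz] for x,h in((.155,.039),(-.155,.033))])
def proj(c,P): return cv2.projectPoints(P,cam[c]["rvec"],cam[c]["tvec"],K[c],None)[0][:,0]
base={c:proj(c,pts(0,0,0,0)) for c in ref}
# match with templates warped per trial shift only
obs={};r=9;m=12
for c in ref:
    o=[]
    for x,y in px[c]:
        x,y=int(round(x)),int(round(y)); t=ref[c][y-r:y+r+1,x-r:x+r+1]; w=cur[c][y-r-m:y+r+1+m,x-r-m:x+r+1+m]
        q=cv2.matchTemplate(cv2.resize(w,None,fx=5,fy=5,interpolation=2),cv2.resize(t,None,fx=5,fy=5,interpolation=2),cv2.TM_CCOEFF_NORMED)
        l=cv2.minMaxLoc(q)[3]; o.append([l[0]/5-m,l[1]/5-m])
    obs[c]=np.array(o)
f=lambda p:np.concatenate([(proj(c,pts(*p))-base[c]-obs[c]).ravel() for c in ref])
s=least_squares(f,[0,0,0,0],loss="soft_l1"); print("tilt(head up +),du,dz,dn",s.x.round(4),"res",s.fun.round(1)); st()
E
python3 tilt.py
```

```text
tilt(head up +),du,dz,dn [ 1.08e-01  1.00e-04 -1.30e-03 -6.00e-04] res [ 0.2  0.2 -0.  -0.3  0.3 -0.2 -0.2  0.4]
t 23.7 pos [ 0.6724 -0.0667  0.08  ] yaw_y 8.19 z [ 1.4e-03 -6.0e-04 -1.0e+00] F [ 0.83 -1.36  3.99] T [-0.422 -0.221  0.003] w 0.0124 g 89.3 j6 1.23
```

{"name": "carry_out", "arguments": {"steps": [{"xyz": [0,0,0],"angular": [0,-0.03,0],"gripper": 1},{"xyz": [0.1,0,0.1],"angular": [0,-0.06,0],"gripper": 1},{"xyz": [0.3,0,0.2],"angular": [0,-0.09,0],"gripper": 1},{"xyz": [0.5,0,0.3],"angular": [0,-0.108,0],"gripper": 1},{"xyz": [0.7,0,0.3],"angular": [0,-0.108,0],"gripper": 1},{"xyz": [0.7,0,0.3],"angular": [0,-0.108,0],"gripper": 1},{"xyz": [0.7,0,0.3],"angular": [0,-0.108,0],"gripper": 1}]}}

```text
clock: 24.58
ee_pos: [0.6703, -0.0596, 0.0766]
ee_rot: [0.654, 0.755, -0.036, 0.04]
contact_force: [-1.1, -3.0, 4.4]
grip_width: 0.0122
grip_force: 89.3
```

```bash
python3 tilt.py; python3 -c "
from h import *
avg(6)"
```

```text
tilt(head up +),du,dz,dn [ 0.0102  0.0058  0.0007 -0.0013] res [ 0.3 -0.6  0.2 -0.   1.6  1.3 -0.3 -0.1]
t 24.675 pos [ 0.6703 -0.0596  0.0766] yaw_y 8.17 z [ 0.0144 -0.1067 -0.9942] F [-0.83 -3.48  5.08] T [-0.847  0.218 -0.12 ] w 0.0123 g 89.4 j6 1.28
F [-2.24 -3.36  5.36] [0.67 0.36 0.46] T [-0.8799  0.3907 -0.1347] [0.033 0.071 0.029]
```

{"name": "carry_out", "arguments": {"steps": [{"xyz": [0,0,-0.04],"angular": [0,-0.003,0],"gripper": 1},{"xyz": [0,0,-0.08],"angular": [0,-0.006,0],"gripper": 1},{"xyz": [0,0,-0.1],"angular": [0,-0.006,0],"gripper": 1},{"xyz": [0,0,-0.1],"angular": [0,-0.006,0],"gripper": 1}]}}

```text
clock: 25.48
ee_pos: [0.6703, -0.0588, 0.0766]
ee_rot: [0.654, 0.755, -0.037, 0.042]
contact_force: [-0.9, -3.2, -1.5]
grip_width: 0.0125
grip_force: 88.9
```

```bash
python3 tilt.py; python3 -c "
from h import *
avg(8);st()"
```

```text
tilt(head up +),du,dz,dn [ 0.0102  0.0065  0.001  -0.0009] res [ 0.2 -0.6  0.3 -0.   1.9  1.3 -0.2 -0.1]
t 25.575 pos [ 0.6703 -0.0588  0.0767] yaw_y 8.21 z [ 0.0152 -0.1111 -0.9937] F [ 0.23 -2.   -2.61] T [-0.179 -0.034 -0.038] w 0.0124 g 88.8 j6 1.29
F [ 0.32 -0.54 -4.12] [0.59 0.87 0.73] T [ 0.1783 -0.0055  0.0163] [0.154 0.042 0.022]
t 25.975 pos [ 0.6702 -0.0587  0.0768] yaw_y 8.22 z [ 0.0151 -0.111  -0.9937] F [-0.09  1.21 -4.8 ] T [0.438 0.087 0.028] w 0.0123 g 88.5 j6 1.29
```

{"name": "carry_out", "arguments": {"steps": [{"xyz": [0,0,0.03],"angular": [0,0,0],"gripper": 1},{"xyz": [0,0,0.05],"angular": [0,0,0],"gripper": 1},{"xyz": [0,0,0.05],"angular": [0,0,0],"gripper": 1},{"xyz": [0,0,0.05],"angular": [0,0,0],"gripper": 1}]}}

```text
clock: 26.48
ee_pos: [0.6706, -0.0595, 0.0768]
ee_rot: [0.654, 0.755, -0.037, 0.043]
contact_force: [0.1, 0.3, -4.9]
grip_width: 0.0125
grip_force: 88.4
```

```bash
sed -i 's/^f=lambda.*/f=lambda p:np.concatenate([(proj(c,pts(*p))-base[c]-obs[c])[slice(c=="side",2)].ravel() for c in ref])/' tilt.py; python3 tilt.py; python3 -c "
from h import *
avg(8);st()"
```

```text
tilt(head up +),du,dz,dn [ 0.0044  0.0052  0.     -0.0006] res [-0. -0.  0.  0. -0. -0.]
t 26.575 pos [ 0.6707 -0.0595  0.0769] yaw_y 8.19 z [ 0.016  -0.1126 -0.9935] F [-0.38  0.61 -5.4 ] T [0.411 0.066 0.012] w 0.0122 g 88.4 j6 1.29Traceback (most recent call last):
  File "<string>", line 3, in <module>
    avg(8);st()
    ~~~^^^
  File "h.py", line 14, in avg
    robot.snapshot("wrist"); s=robot.sense(); F.append(s["contact_force"]);T.append(s["torque"])
    ~~~~~~~~~~~~~~^^^^^^^^^
ValueError: 200 camera calls are used up
```

Camera calls are used up, so I continue by touch. Cameras and fall dynamics put the balance point 0 to 2 mm drum-side of the blade centre now. I'll slide 1 mm more, set the boom down, soften the grip and read.

{"name": "carry_out", "arguments": {"steps": [{"xyz": [0.05,0,0],"angular": [0,0,0],"gripper": 1},{"xyz": [0.1,0,0],"angular": [0,0,0],"gripper": 1},{"xyz": [0.1,0,0.03],"angular": [0,0,0],"gripper": 1},{"xyz": [0.1,0,0.06],"angular": [0,0,0],"gripper": 1},{"xyz": [0.1,0,0.06],"angular": [0,0,0],"gripper": 1},{"xyz": [0.1,0,0.06],"angular": [0,0,0],"gripper": 1},{"xyz": [0.1,0,0.06],"angular": [0,0,0],"gripper": 1},{"xyz": [0.1,0,0.06],"angular": [0,0,0],"gripper": 1}]}}

```text
clock: 27.62
ee_pos: [0.6707, -0.0584, 0.0766]
ee_rot: [0.654, 0.755, -0.037, 0.043]
contact_force: [-2.2, 2.7, 0.1]
grip_width: 0.0124
grip_force: 88.8
```

```bash
python3 -c "
from h import *
st()"
```

```text
t 27.625 pos [ 0.6707 -0.0584  0.0766] yaw_y 8.2 z [ 0.0164 -0.1124 -0.9935] F [-2.2   2.75  0.12] T [ 0.587  0.461 -0.109] w 0.0124 g 88.8 j6 1.29
```

{"name": "carry_out", "arguments": {"steps": [{"xyz": [0,0,0],"angular": [0,0,0],"gripper": 1},{"xyz": [0,0,0],"angular": [0,0,0],"gripper": 1},{"xyz": [0,0,0],"angular": [0,0,0],"gripper": 1},{"xyz": [0,0,0],"angular": [0,0,0],"gripper": 1}], "force": 20}}

```text
clock: 28.12
ee_pos: [0.6707, -0.0584, 0.0765]
ee_rot: [0.654, 0.755, -0.037, 0.043]
contact_force: [-3.4, 3.6, 2.5]
grip_width: 0.0126
grip_force: 89.1
```

```bash
python3 -c "
from h import *
st()"
```

```text
t 28.125 pos [ 0.6707 -0.0584  0.0765] yaw_y 8.2 z [ 0.0163 -0.1123 -0.9935] F [-3.36  3.59  2.54] T [ 0.704  0.626 -0.173] w 0.0126 g 89.1 j6 1.29
```

{"name": "carry_out", "arguments": {"steps": [{"xyz": [0,0,-0.03],"angular": [0,0,0],"gripper": 0.7},{"xyz": [0,0,-0.03],"angular": [0,0,0],"gripper": 0.7},{"xyz": [0,0,-0.03],"angular": [0,0,0],"gripper": 0.7}], "force": 20}}

```text
clock: 28.5
ee_pos: [0.6707, -0.0585, 0.0765]
ee_rot: [0.654, 0.755, -0.037, 0.043]
contact_force: [-2.0, 2.3, 0.9]
grip_width: 0.0131
grip_force: 54.1
```

```bash
python3 -c "
from h import *
st()"
```

```text
t 28.5 pos [ 0.6707 -0.0585  0.0765] yaw_y 8.19 z [ 0.0164 -0.1125 -0.9935] F [-1.97  2.3   0.93] T [ 0.701  0.345 -0.091] w 0.0131 g 54.1 j6 1.29
```

{"name": "carry_out", "arguments": {"steps": [{"xyz": [0,0,-0.01],"angular": [0,0,0],"gripper": 0.69},{"xyz": [0,0,-0.01],"angular": [0,0,0],"gripper": 0.685},{"xyz": [0,0,-0.01],"angular": [0,0,0],"gripper": 0.685}]}}

```text
clock: 28.88
ee_pos: [0.6707, -0.0586, 0.0765]
ee_rot: [0.654, 0.755, -0.037, 0.043]
contact_force: [-0.2, 1.6, -2.2]
grip_width: 0.0135
grip_force: 24.9
```

```bash
python3 -c "
from h import *
st()"
```

```text
t 28.875 pos [ 0.6707 -0.0586  0.0765] yaw_y 8.19 z [ 0.0164 -0.1127 -0.9935] F [-0.23  1.64 -2.23] T [ 0.652  0.065 -0.012] w 0.0135 g 24.9 j6 1.29
```

{"name": "carry_out", "arguments": {"steps": [{"xyz": [0,0,0.02],"angular": [0,0,0],"gripper": 0.682},{"xyz": [0,0,0.02],"angular": [0,0,0],"gripper": 0.678},{"xyz": [0,0,0.02],"angular": [0,0,0],"gripper": 0.678}]}}

```text
clock: 29.25
ee_pos: [0.6708, -0.0587, 0.0765]
ee_rot: [0.654, 0.755, -0.037, 0.043]
contact_force: [-0.5, 1.7, -2.9]
grip_width: 0.0143
grip_force: 11.2
```

```bash
python3 -c "
from h import *
st()"
```

```text
t 29.25 pos [ 0.6708 -0.0587  0.0765] yaw_y 8.19 z [ 0.0165 -0.1128 -0.9935] F [-0.46  1.68 -2.92] T [ 0.568  0.085 -0.004] w 0.0143 g 11.2 j6 1.29
```

{"name": "carry_out", "arguments": {"steps": [{"xyz": [0,0,0.02],"angular": [0,0,0],"gripper": 0.678},{"xyz": [0,0,0.02],"angular": [0,0,0],"gripper": 0.678},{"xyz": [0,0,0.02],"angular": [0,0,0],"gripper": 0.678},{"xyz": [0,0,0.02],"angular": [0,0,0],"gripper": 0.678}]}}

```text
clock: 29.75
ee_pos: [0.6708, -0.0586, 0.0764]
ee_rot: [0.654, 0.755, -0.037, 0.043]
contact_force: [-0.1, 0.8, -2.0]
grip_width: 0.0136
grip_force: 11.3
```

```bash
python3 -c "
from h import *
st()"
```

```text
t 29.75 pos [ 0.6708 -0.0586  0.0764] yaw_y 8.19 z [ 0.0165 -0.1128 -0.9935] F [-0.14  0.78 -2.01] T [0.419 0.076 0.015] w 0.0136 g 11.3 j6 1.29
```

{"name": "carry_out", "arguments": {"steps": [{"xyz": [0,0,0],"angular": [0,0,0],"gripper": 0.675},{"xyz": [0,0,0],"angular": [0,0,0],"gripper": 0.674}]}}

```text
clock: 30.0
ee_pos: [0.6707, -0.0587, 0.0765]
ee_rot: [0.654, 0.755, -0.037, 0.043]
contact_force: [0.2, 2.0, -1.4]
grip_width: 0.0141
grip_force: 3.5
```

```bash
python3 -c "
from h import *
st()"
```

```text
t 30.0 pos [ 0.6707 -0.0587  0.0765] yaw_y 8.19 z [ 0.0164 -0.1129 -0.9935] F [ 0.22  1.98 -1.43] T [ 0.408  0.127 -0.008] w 0.0141 g 3.5 j6 1.29
```

{"name": "carry_out", "arguments": {"steps": [{"xyz": [0,0,0],"angular": [0,0,0],"gripper": 0.673},{"xyz": [0,0,0],"angular": [0,0,0],"gripper": 0.672},{"xyz": [0,0,0],"angular": [0,0,0],"gripper": 0.671},{"xyz": [0,0,0],"angular": [0,0,0],"gripper": 0.671}]}}

```text
clock: 30.5
ee_pos: [0.6708, -0.0589, 0.0765]
ee_rot: [0.654, 0.755, -0.037, 0.043]
contact_force: [-1.2, -0.7, 0.8]
grip_width: 0.0139
grip_force: 0.2
```

```bash
python3 -c "
from h import *
st()"
```

```text
t 30.5 pos [ 0.6708 -0.0589  0.0765] yaw_y 8.18 z [ 0.0166 -0.1133 -0.9934] F [-1.21 -0.75  0.83] T [ 0.052  0.099 -0.073] w 0.0139 g 0.2 j6 1.29
```

Grip is down to 0.2 N with the wrist unloaded. Opening the rest of the way gently.

{"name": "carry_out", "arguments": {"steps": [{"xyz": [0,0,0],"angular": [0,0,0],"gripper": 0.665},{"xyz": [0,0,0],"angular": [0,0,0],"gripper": 0.65},{"xyz": [0,0,0],"angular": [0,0,0],"gripper": 0.62},{"xyz": [0,0,0],"angular": [0,0,0],"gripper": 0.58}]}}

```text
clock: 31.0
ee_pos: [0.6707, -0.0585, 0.0764]
ee_rot: [0.654, 0.755, -0.037, 0.043]
contact_force: [-0.2, -0.9, 0.6]
grip_width: 0.018
grip_force: 0.0
```

```bash
python3 -c "
from h import *
st()"
```

```text
t 31.0 pos [ 0.6707 -0.0585  0.0764] yaw_y 8.2 z [ 0.0164 -0.1126 -0.9935] F [-0.24 -0.9   0.64] T [ 0.081 -0.014 -0.03 ] w 0.018 g 0.0 j6 1.29
```

{"name": "carry_out", "arguments": {"steps": [{"xyz": [0,0,0],"angular": [0,0,0],"gripper": 0.5},{"xyz": [0,0,0],"angular": [0,0,0],"gripper": 0.4},{"xyz": [0,0,0],"angular": [0,0,0],"gripper": 0.3},{"xyz": [-0.06,0,-0.5],"angular": [0,0,0],"gripper": 0.2},{"xyz": [-0.17,0,-1.5],"angular": [0,0,0],"gripper": 0.2},{"xyz": [-0.34,0,-3],"angular": [0,0,0],"gripper": 0.2},{"xyz": [-0.57,0,-5],"angular": [0,0,0],"gripper": 0.2},{"xyz": [-0.9,0,-8],"angular": [0,0,0],"gripper": 0.2},{"xyz": [-1.3,0,-12],"angular": [0,0,0],"gripper": 0.2},{"xyz": [-1.3,0,-12],"angular": [0,0,0],"gripper": 0.2}]}}

```text
clock: 32.25
ee_pos: [0.674, -0.0583, 0.2037]
ee_rot: [0.654, 0.754, -0.034, 0.048]
contact_force: [-0.5, -0.1, 0.4]
grip_width: 0.0338
grip_force: 0.0
```

```bash
python3 -c "
from h import *
st()"
```

```text
t 32.25 pos [ 0.674  -0.0583  0.2037] yaw_y 8.2 z [ 0.0267 -0.1142 -0.9931] F [-0.48 -0.05  0.43] T [ 0.101  0.006 -0.045] w 0.0338 g 0.0 j6 1.29
```

{"name": "carry_out", "arguments": {"steps": [{"xyz": [0,0,0],"angular": [0,0,0],"gripper": 0.2},{"xyz": [0,0,0],"angular": [0,0,0],"gripper": 0.2},{"xyz": [0,0,0],"angular": [0,0,0],"gripper": 0.2},{"xyz": [0,0,0],"angular": [0,0,0],"gripper": 0.2},{"xyz": [0,0,0],"angular": [0,0,0],"gripper": 0.2},{"xyz": [0,0,0],"angular": [0,0,0],"gripper": 0.2},{"xyz": [0,0,0],"angular": [0,0,0],"gripper": 0.2},{"xyz": [0,0,0],"angular": [0,0,0],"gripper": 0.2},{"xyz": [0,0,0],"angular": [0,0,0],"gripper": 0.2},{"xyz": [0,0,0],"angular": [0,0,0],"gripper": 0.2},{"xyz": [0,0,0],"angular": [0,0,0],"gripper": 0.2},{"xyz": [0,0,0],"angular": [0,0,0],"gripper": 0.2}]}}

```text
clock: 33.75
ee_pos: [0.6705, -0.0578, 0.197]
ee_rot: [0.654, 0.755, -0.037, 0.043]
contact_force: [-0.3, 0.8, -0.6]
grip_width: 0.0343
grip_force: 0.0
```

```bash
python3 -c "
from plant import robot
print(robot.hand_in())"
```

```text
the job is handed in; nothing more can be done
None
```

I released the boom on the edge at the balance spot I estimated (about 54 mm from the bar's middle towards the head) and handed in at about 34 s, but I couldn't confirm it stayed level, because the 200 camera calls ran out before the final release; an earlier test release tipped about 6° drum-down and I caught it before an end reached the table.

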